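# Uncouple the guitar-neck rest from its ball and hold it up

## Robot

A 7-joint arm with a two-finger parallel gripper is mounted at the origin on the work surface. World frame = base frame: x ahead of the robot, y to its left, z up, the work surface at z = 0. Lengths are in m, angles in rad, forces in N, time in s.
With the tool pointing down it reaches from about 0.425 to 0.925 m from the base axis. Payload 6.8 kg.
Tool frame: the origin (TCP) lies at the very end of the fingers, on their centre line; the grasp point (between the pads) lies 19 mm behind it; z points along the fingers, y is the direction in which the jaws open and shut (so a half turn about z gives the same grasp; the last joint's range is limited). The gripper opens to 85 mm and grips with 20 to 120 N. Pads are 22 mm wide; open, the fingers measure 114 mm over their backs; the gripper's body (76 mm by 85 mm) begins 54 mm behind the grasp point. The pads swing forward as they close: fully open they stand 13 mm farther back than shut.
Start: joints at [-1.426, 0.477, 0.022, 1.555, -0.011, 1.109, -0.083], TCP at [0.169, 0.654, 0.231] pointing down, gripper open.
Joint ranges: [-2.96, 2.96], [-0.34, 2.1], [-1.41, 1.46], [0.24, 2.44], [-1.37, 4.51], [0.17, 1.92], [-2.96, 2.96]. Speed limits (rad/s): [2.39, 2.39, 3.14, 3.14, 3.14, 3.14, 3.14].

## Interface

Orientations are given as a rotation vector (axis times angle).
In Python, from bench import monitor, viewer, job gives the robot as it stands. The module is installed in compiled form; this text tells all that it offers.
- The arm moves only by the tool drive_tool, never from a script. Its argument "commands" is a list of rows, each an object with "linear": the shift along the tool's x, y, z in m, a list of three; "dr": the turn, a rotation vector about the tool's x, y, z in degrees, a list of three; "jaw": the closure, from 0 (fully open) to 1 (shut). A call has 1 to 8 rows; each row shifts and turns the pose as measured when the row begins, along the tool's axes as they then stand; what a row does not reach is not made up. A row lasts 1/8 s, in which the tool goes at most 62.5 mm and 10.7 degrees, less where a joint would pass 70% of its speed; a pose out of reach is approached as far as the arm can. A call is refused whole if a number of a shift passes 0.0625 or a number of a turn 10.7, either way. A call with a gripper value outside its range is refused whole. The fingers move at their own pace and stop on an object; "force" is the grip in N (left out, the last holds). Time passes only in rows, so rows that do not move let the fingers close. It gives the time, the measured TCP pose, the force and the opening at its end, in the units of the state.
- monitor.get_obs(): the state, without advancing time (a new reading comes with each control period).
- viewer.grab_frame(name): name is "side" or "top" or "wrist"; returns the picture (480x640x3 uint8, red, green, blue); there is no depth.
- viewer.calibration(name): a dict with "K" (3x3 intrinsics, pixels), "R" (3x3) and "t" (3): a world point X has camera coordinates R X + t. Camera axes: x right, y down, z forward; pixel columns grow to the right and rows downward; lengths in m; the calibration is good to about 2 mm. A picture is of the moment at which its call begins: read the wrist's pose just before it. calibration takes no time and is no camera call; for the wrist camera it gives the pose at the moment of the call.
- job.hand_in(): hands the job in, once; it reports no verdict.
The state is a dict: "clock": time; "joints": joint angles; "qvel": joint speeds; "tau": joint torques, N m; "tcp_pos": TCP position; "orientation": TCP orientation; "contact_force": force on the tool from outside, world axes, zero at the start; "moment": the same for the moment, N m; "grip_width": finger opening in m.
Only numpy, scipy, OpenCV 4.12 (cv2) and the standard library are available. Lean on these libraries where they do the work, as an engineer would, in place of code of your own. Each camera call takes 0.05 s, during which the arm holds its last target.

## Task

I want to wipe and grease the ball of the neck-rest arm: pull the red-handled latch all the way out sideways against its spring while the arm is still down, then lift the hinged arm off the ball. Finish while still holding the arm up and steady in the gripper, with a good 3 cm of clear air between the top of the ball and the lowest part of the raised end; do not let go, and leave the jar, the plane and the bottle where they stand.

Things in the scene. Friction and masses are not known exactly. Their poses are not given: they have to be found in the camera images.
- mount: Fixed ball mount: dark wood bench plate 300 x 90 x 14 mm (x -245 to +55, y +-45 mm) with a steel ball on a post at one end and grey hinge cheeks, 85 mm high, at the other. Origin on the bench under the ball's centre; x level from hinge to ball, z up, y along the hinge pin. Place and yaw (up to 0.5 rad either way) differ in every run.
- ball (a point): Centre of the steel ball: 40 mm across, 70 mm above the bench, on a post 18 mm across. Axes as the mount's.
- hinge (a point): Middle of the arm's level hinge pin, 200 mm behind the ball's centre (mount x = -200 mm) and also 70 mm above the bench. Axes as the mount's: the pin lies along y.
- neck_arm: Hinged arm: pale wooden bar with a green socket housing (62 x 62 mm, roof 102 mm above the bench) over the ball and a cork-lined cradle (75 mm wide, 85 mm from the hinge, 62 mm above the pin). Origin on the hinge pin; x along the bar to the socket, y along the pin. The free end swings up to a stop at 0.75 rad; 4 to 7 N at the latch handle lift it, it falls if let go. The latch locks it down.
- socket (a point): Centre of the socket on the neck arm, 200 mm from the hinge along the arm's x; it coincides with the ball's centre when the arm is down. The lowest part of the arm's free end (latch and its guide strap) is 31 mm below it.
- latch (a joint): How far the latch is out, m: 0 in, 0.030 at its hard stop. A steel fork under the ball, carried by the arm; it slides out level along the arm's -y, away from the housing. Its spring pushes back with 3 N (in) to 6.6 N (out). The fork clears the ball from about 0.020; keep it out until the arm is off the ball, as it springs back when let go.
- latch_grip (a point): Centre of the latch's red upright handle, 28 mm (arm's x) x 18 mm (y) x 45 mm high. With latch in and arm down it is 77 mm to the -y side of the socket's centre, 109.5 mm above the bench (top 132 mm). Axes as the arm's. 37 mm are free between handle and housing, more on the far side. Lifting the handle lifts the arm.
- grease_jar: Bystander: loose white jar with a metal lid, 52 mm across, 50 mm high, on the bench on the mount's +y side. Origin under its centre.
- wood_plane: Bystander: loose wooden hand plane, 160 x 50 mm, about 90 mm high, on the bench on the mount's +y side. Origin under its centre.
- glue_bottle: Bystander: loose yellow bottle with an orange cap, 50 mm across, 100 mm high, on the bench on the mount's -y side, at least 160 mm from the latch handle. Origin under its centre.

How it is judged:
On the way, in this order (a step that is already met when the one before it is completed fails the run):
1. the latch is pulled out while the arm is still down on the ball (value of joint latch above 0.02 m and z of socket in the frame of ball below 0.008 m), for 0.1 s.
2. the arm is lifted off the ball (z of socket in the frame of ball above 0.055 m), for 0.1 s.
At the end, for the whole second after the job is handed in: The arm is steady (under 0.1 rad/s) and held up by the gripper's fingers (over 2 N on arm or latch), no bystander touching it; the socket's centre is over 72 mm above the ball's centre (a gap of 21 mm or more); jar, plane and bottle are within 20 mm of their starts (z of socket in the frame of ball above 0.072 m and angular speed of neck_arm below 0.1 rad/s and contact force between neck_arm and the fingers above 2 N and contact force between neck_arm and grease_jar below 0.3 N and contact force between neck_arm and wood_plane below 0.3 N and contact force between neck_arm and glue_bottle below 0.3 N and distance of each of grease_jar, wood_plane, glue_bottle from where it was at the start of the episode below 0.02 m); the arm keeps its last pose, push and grip.
It fails at once if a bystander is moved by more than 20 mm (distance of any of grease_jar, wood_plane, glue_bottle from where it was at the start of the episode above 0.02 m).
It also fails if it takes over 35 s, if anything falls off the work surface, if the arm or the gripper's body presses on something with over 40 N, if the wrist force passes 120 N, or if a joint passes its speed limit or range.

## Working session

There is one attempt and no reset: what is moved stays moved. The work goes in short steps, Python scripts to look and compute and a tool call to move; the robot and the scene stay as the last step left them, time stands still between calls to the robot, and variables do not carry over. Pictures are saved under pics/ and viewed, and the job is handed in when it is done.

Besides the shell and the picture viewer there is one more tool, called as name(argument=value, ...) on one line, values as JSON. drive_tool: Moves the arm, as the interface text tells. Its arguments: {"type":"object","properties":{"commands":{"type":"array"},"force":{"type":"number"}},"required":["commands"]}

```bash
mkdir -p pics; python3 - <<'E'
from bench import monitor, viewer, job
import cv2
o=monitor.get_obs();print(o)
for n in("top","side"):
    im=viewer.grab_frame(n);cv2.imwrite(f"pics/{n}0.png",im[:,:,::-1]);c=viewer.calibration(n);print(n,c)
E
```

```text
{'clock': 0.0, 'joints': array([-1.42612343,  0.47780407,  0.02236917,  1.55644506, -0.01148042,
        1.10929804, -0.08307045]), 'qvel': array([ 8.35833485e-04, -1.41250505e-04, -1.22780168e-03, -7.75614750e-04,
        8.39672371e-05,  3.82659415e-04, -7.09288501e-04]), 'tau': array([-6.67598124e-04, -5.96446180e+01,  1.60775386e+00, -2.81192708e+01,
        1.24980760e-02,  9.39849357e-03,  6.46224919e-06]), 'tcp_pos': array([0.168701  , 0.65297155, 0.23032633]), 'orientation': array([-3.95937642e-01, -3.11647705e+00,  2.86646308e-03]), 'contact_force': array([-0.49554095,  0.58577379,  0.6795271 ]), 'moment': array([ 0.01165639,  0.01256619, -0.00357099]), 'grip_width': 0.08549965433625799}
top {'K': array([[500.49832271,   0.        , 326.7380664 ],
       [  0.        , 500.49832271, 234.80331513],
       [  0.        ,   0.        ,   1.        ]]), 'R': array([[-0.02434047, -0.99968789,  0.00562632],
       [-0.99072371,  0.0233688 , -0.13386718],
       [ 0.13369392, -0.00883252, -0.99098331]]), 't': array([0.04522348, 0.58412765, 1.05483051])}
side {'K': array([[523.26445125,   0.        , 312.27405194],
       [  0.        , 523.26445125, 244.60745816],
       [  0.        ,   0.        ,   1.        ]]), 'R': array([[ 0.99074441, -0.13567867, -0.00409951],
       [-0.10450901, -0.74317059, -0.66088981],
       [ 0.08662202,  0.65520133, -0.75047175]]), 't': array([-0.56144776,  0.1565595 ,  0.86115196])}
```

View pics/top0.png

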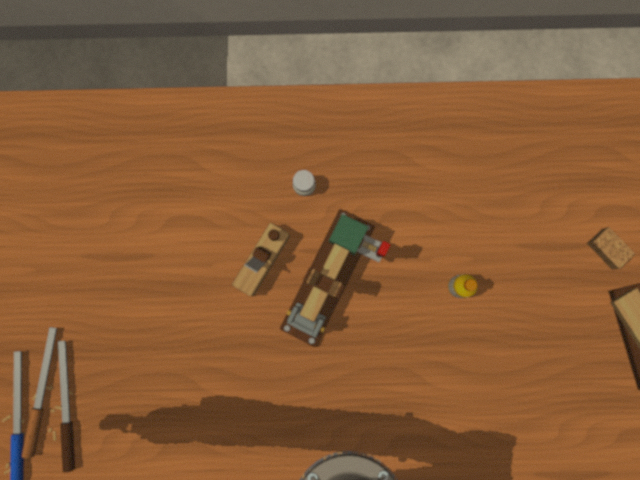

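View pics/side0.png

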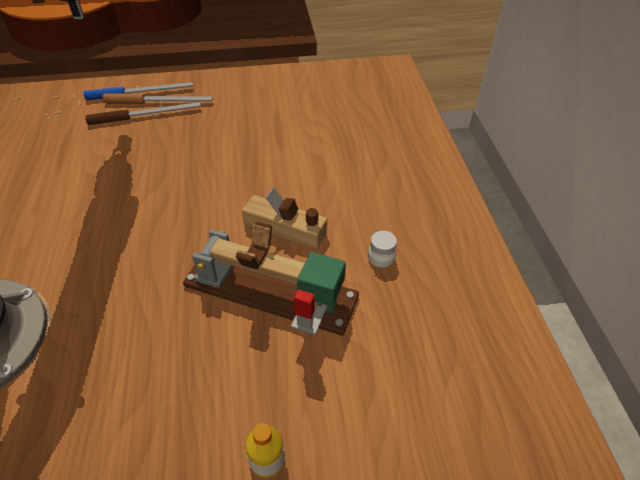

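The top view shows the green housing at about (350,232), the red handle at (384,249), the bottle at (466,286), the jar at (304,183) and the plane at (262,262). The mount is yawed clockwise. Next I'll measure these.

```bash
cat > h.py <<'E'
import numpy as np,cv2
from bench import viewer,monitor
def ray(c,uv):
    d=c["R"].T@np.linalg.solve(c["K"],np.array([uv[0],uv[1],1.]));return -c["R"].T@c["t"],d
def onz(c,uv,z):
    o,d=ray(c,uv);return o+d*(z-o[2])/d[2]
def tri(c1,u1,c2,u2):
    o1,d1=ray(c1,u1);o2,d2=ray(c2,u2);A=np.c_[d1,-d2];s=np.linalg.lstsq(A,o2-o1,rcond=None)[0]
    a,b=o1+s[0]*d1,o2+s[1]*d2;return (a+b)/2,np.linalg.norm(a-b)
def mask(im,col):
    h=cv2.cvtColor(im,cv2.COLOR_RGB2HSV)
    if col=="red": m=((h[...,0]<4)|(h[...,0]>174))&(h[...,1]>200)&(h[...,2]>90)
    if col=="green": m=(h[...,0]>55)&(h[...,0]<95)&(h[...,1]>90)&(h[...,2]>20)
    m=m.astype(np.uint8)*255
    n,l,s,c=cv2.connectedComponentsWithStats(m)
    i=1+np.argmax(s[1:,4]);return (l==i).astype(np.uint8),s[i],c[i]
E
python3 - <<'E'
from h import *
ims={n:cv2.imread(f"pics/{n}0.png")[:,:,::-1].copy() for n in("top","side")}
C={n:viewer.calibration(n) for n in ims}
cen={}
for n in ims:
    for col in("red","green"):
        m,s,c=mask(ims[n],col);r=cv2.minAreaRect(np.argwhere(m)[:,::-1].astype(np.float32));cen[n,col]=c
        print(n,col,s,c,r, cv2.boxPoints(r).tolist())
        if n=="top":print(onz(C[n],c,.132 if col=="red" else .102), [onz(C[n],p,.132 if col=="red" else .102).round(4).tolist() for p in cv2.boxPoints(r)])
for col in("red","green"): print(col,tri(C["top"],cen["top",col],C["side"],cen["side",col]))
v=[]
for n,box in(("top",(220,160,500,360)),("side",(170,180,410,350))):
    x0,y0,x1,y1=box;v.append(cv2.resize(ims[n][y0:y1,x0:x1],None,fx=2.8 if n=="top" else 3.2,fy=2.8 if n=="top" else 3.2,interpolation=cv2.INTER_CUBIC))
    cv2.imwrite(f"pics/{n}_crop.png",v[-1][:,:,::-1])
E
```

```text
top red [379 242  10  13  82] [383.32926829 248.03658537] ((383.3676452636719, 248.2205810546875), (7.0314412117004395, 12.690895080566406), 30.963754653930664) [[377.0882263183594, 251.85293579101562], [383.6176452636719, 240.9705810546875], [389.6470642089844, 244.58822631835938], [383.1176452636719, 255.4705810546875]]
[ 0.54325551 -0.08005288  0.132     ] [[0.5359, -0.0673, 0.132], [0.5574, -0.0812, 0.132], [0.5499, -0.0929, 0.132], [0.5284, -0.079, 0.132]]
top green [347 239   2   3   5] [347.6 239.8] ((347.5, 240.0), (2.0, 1.0), 90.0) [[347.0, 239.0], [348.0, 239.0], [348.0, 241.0], [347.0, 241.0]]
[ 0.56518496 -0.01087101  0.102     ] [[0.5669, -0.0097, 0.102], [0.5668, -0.0117, 0.102], [0.5627, -0.0116, 0.102], [0.5627, -0.0096, 0.102]]
side red [294 290  20  28 384] [303.24479167 303.94010417] ((302.4864807128906, 303.4189147949219), (19.079421997070312, 25.73382568359375), 8.972626686096191) [[291.0567626953125, 314.64056396484375], [295.07025146484375, 289.22161865234375], [313.91619873046875, 292.197265625], [309.9027099609375, 317.6162109375]]
side green [ 297  253   48   59 1697] [321.88568061 278.13965822] ((319.4499816894531, 280.6499938964844), (42.374515533447266, 50.91266632080078), 18.434947967529297) [[291.29998779296875, 298.0999755859375], [307.39996337890625, 249.8000030517578], [347.5999755859375, 263.20001220703125], [331.5, 311.5]]
red (array([ 0.54388883, -0.08253544,  0.11202369]), np.float64(0.002930573979025269))
green (array([ 0.57476037, -0.01222903,  0.07597074]), np.float64(0.012611421971357438))
```

View pics/top_crop.png

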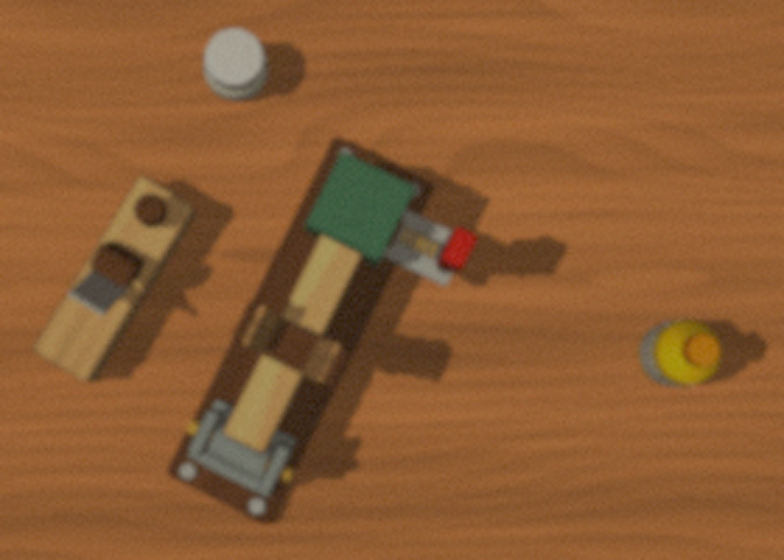

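View pics/side_crop.png

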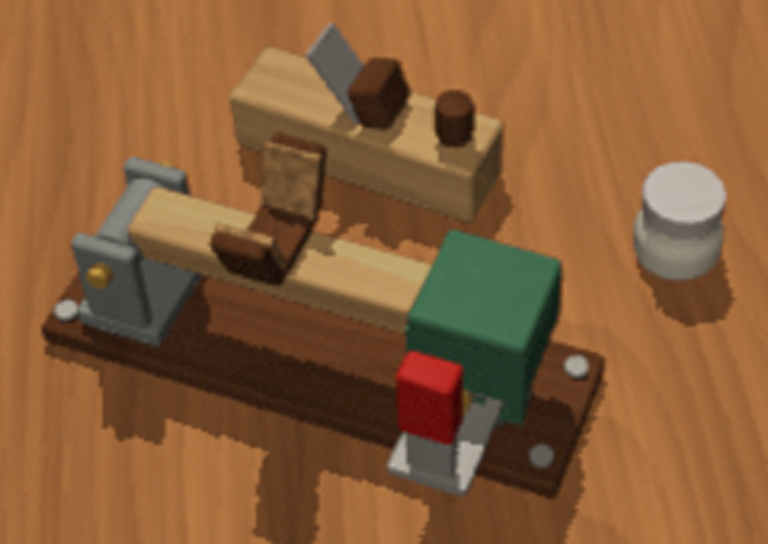

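The crops show the roof, handle and plate cleanly. In the top crop the plate corners are near (335,140), (433,187), (275,522) and (170,470), and the roof corners near (343,152), (416,186), (379,262) and (308,229).

```bash
python3 - <<'E'
from h import *
c=viewer.calibration("top");im=cv2.imread("pics/top0.png")[:,:,::-1].copy()
f=lambda p,z:onz(c,(p[0]/2.8+220-.3,p[1]/2.8+160-.3),z)[:2]
P=[f(p,.014) for p in((335,140),(433,187),(275,522),(170,470))]
G=[f(p,.102) for p in((343,152),(416,186),(379,262),(308,229))]
print("plate sides",[np.linalg.norm(P[i]-P[(i+1)%4]).round(4) for i in range(4)])
print("roof sides",[np.linalg.norm(G[i]-G[(i+1)%4]).round(4) for i in range(4)])
d=(P[0]+P[1]-P[2]-P[3]);yaw=np.arctan2(d[1],d[0])
e=P[0]-P[1]+P[3]-P[2];print("yaw",yaw,np.arctan2(-e[0],e[1]))
ex=np.array([np.cos(yaw),np.sin(yaw)]);ey=np.array([-ex[1],ex[0]])
print("ball from plate",np.mean(P,0)+.095*ex,"from roof",np.mean(G,0))
# mask roof
h=cv2.cvtColor(im,cv2.COLOR_RGB2HSV);roi=h[210:260,325:378];print(h[232,350])
m=((roi[...,0]>50)&(roi[...,0]<100)&(roi[...,1]>60)).astype(np.uint8)
k,l,s,cc=cv2.connectedComponentsWithStats(m);i=1+np.argmax(s[1:,4]);q=np.argwhere(l==i)[:,::-1].astype(np.float32)+[325,210]
r=cv2.minAreaRect(q.astype(np.float32));B=[onz(c,p,.102)[:2] for p in cv2.boxPoints(r)]
print("maskroof",s[i],np.mean(B,0),[np.linalg.norm(B[j]-B[(j+1)%4]).round(4) for j in range(4)],np.arctan2(*(B[1]-B[0])[::-1]))
b=np.mean(G,0); print("handle pred",b-.077*ey)
E
```

```text
plate sides [np.float64(0.0872), np.float64(0.2914), np.float64(0.091), np.float64(0.2915)]
roof sides [np.float64(0.0594), np.float64(0.0627), np.float64(0.0574), np.float64(0.063)]
yaw -0.4777139732395968 -0.4767301813182586
ball from plate [ 0.57970922 -0.01416534] from roof [ 0.57787264 -0.01375035]
[65 87 91]
maskroof [  5   6  38  38 830] [ 0.57814904 -0.01250689] [np.float64(0.0634), np.float64(0.0592), np.float64(0.0632), np.float64(0.0587)] -0.485304602425265
handle pred [ 0.54247187 -0.08213006]
```

drive_tool(commands=[{"linear": [-0.05, -0.027, 0], "dr": [0, 0, 0], "jaw": 0.35}, {"linear": [-0.05, -0.027, 0], "dr": [0, 0, 0], "jaw": 0.35}, {"linear": [-0.05, -0.027, 0], "dr": [0, 0, 0], "jaw": 0.35}, {"linear": [-0.05, -0.027, 0], "dr": [0, 0, 0], "jaw": 0.35}, {"linear": [-0.05, -0.027, 0], "dr": [0, 0, 0], "jaw": 0.35}, {"linear": [-0.05, -0.027, 0], "dr": [0, 0, 0], "jaw": 0.35}])

```text
clock: 0.85
tcp_pos: [0.4201, 0.4183, 0.2271]
orientation: [-0.377, -3.115, 0.007]
contact_force: [0.6, 0.6, 0.2]
grip_width: 0.0552
```

```bash
cat > plan.py <<'E'
from h import *
from scipy.spatial.transform import Rotation as Ro
yaw=-0.478
def to(p,yw=yaw,tilt=0.):
    # tool: y along mount y, z down, tilted by arm angle
    o=monitor.get_obs();R=Ro.from_rotvec(o["orientation"])
    ey=np.array([-np.sin(yw),np.cos(yw),0]);z=np.array([0,0,-1.]);T=Ro.from_matrix(np.c_[np.cross(ey,z),ey,z])
    T=Ro.from_rotvec(-ey*tilt)*T
    print("clock",o["clock"],"pos",o["tcp_pos"].round(4),"q",o["joints"].round(2),"F",o["contact_force"].round(1),"w",o["grip_width"].round(4))
    print("tool shift",R.inv().apply(np.array(p)-o["tcp_pos"]).round(4),"dr deg",np.degrees((R.inv()*T).as_rotvec()).round(2))
E
python3 -c "
from plan import *
to([.543,-.0815,.22])"
```

```text
Traceback (most recent call last):
  File "plan.py", line 9, in to
    print("clock",o["clock"],"pos",o["tcp_pos"].round(4),"q",o["joints"].round(2),"F",o["contact_force"].round(1),"w",o["grip_width"].round(4))
                                                                                                                      ^^^^^^^^^^^^^^^^^^^^^
AttributeError: 'float' object has no attribute 'round'
```

```bash
sed -i 's/o\["grip_width"\].round(4)/round(o["grip_width"],4)/' plan.py
python3 -c "
from plan import *
to([.543,-.0815,.22])"
```

```text
clock 0.85 pos [0.4201 0.4183 0.2271] q [-0.98  0.35  0.11  1.76 -0.05  1.04  0.48] F [0.6 0.6 0.2] w 0.0552
tool shift [-0.2387 -0.456   0.0085] dr deg [-0.3  -0.16 13.57]
```

drive_tool(commands=[{"linear": [-0.03, -0.054, 0], "dr": [0, 0, 0], "jaw": 0.47}, {"linear": [-0.03, -0.054, 0], "dr": [0, 0, 0], "jaw": 0.47}, {"linear": [-0.03, -0.054, 0], "dr": [0, 0, 0], "jaw": 0.47}, {"linear": [-0.03, -0.054, 0], "dr": [0, 0, 0], "jaw": 0.47}, {"linear": [-0.03, -0.054, 0], "dr": [0, 0, 0], "jaw": 0.47}, {"linear": [-0.03, -0.054, 0], "dr": [0, 0, 0], "jaw": 0.47}, {"linear": [-0.03, -0.054, 0], "dr": [0, 0, 6], "jaw": 0.47}, {"linear": [-0.02, -0.04, 0], "dr": [0, 0, 6], "jaw": 0.47}])

```text
clock: 1.85
tcp_pos: [0.5394, -0.0516, 0.2272]
orientation: [-0.714, -3.056, 0.009]
contact_force: [-0.8, 0.9, 0.4]
grip_width: 0.0451
```

```bash
python3 -c "
from plan import *
to([.543,-.0815,.2])"
```

```text
clock 1.85 pos [ 0.5394 -0.0516  0.2272] q [-0.35  0.27  0.39  1.9  -0.12  1.    1.21] F [-0.8  0.9  0.4] w 0.0451
tool shift [-0.0165 -0.0251  0.0273] dr deg [-0.36 -0.09  1.08]
```

drive_tool(commands=[{"linear": [-0.0165, -0.025, 0.027], "dr": [-0.3, 0, 1], "jaw": 0.47}, {"linear": [0, 0, 0], "dr": [0, 0, 0], "jaw": 0.47}])

```text
clock: 2.1
tcp_pos: [0.5425, -0.0872, 0.1997]
orientation: [-0.755, -3.048, 0.004]
contact_force: [0.5, 0.4, -0.2]
grip_width: 0.0453
```

```bash
python3 - <<'E'
from plan import *
to([.543,-.0815,.092])
im={}
for n in("wrist","top","side"):
    c=viewer.calibration(n);im[n]=viewer.grab_frame(n);cv2.imwrite(f"pics/{n}1.png",im[n][:,:,::-1])
    if n=="wrist":
        m,s,ce=mask(im[n],"red");print(s,ce,onz(c,ce,.132)); r=cv2.minAreaRect(np.argwhere(m)[:,::-1].astype(np.float32))
        print([onz(c,p,.132).round(4).tolist() for p in cv2.boxPoints(r)]); print(c["R"],c["t"])
a=np.hstack([im["top"][150:390,200:520],im["side"][150:390,130:450]]);cv2.imwrite("pics/ts1.png",a[:,:,::-1])
E
```

```text
clock 2.1 pos [ 0.5425 -0.0872  0.1997] q [-0.28  0.32  0.4   1.91 -0.15  0.94  1.28] F [ 0.5  0.4 -0.2] w 0.0453
tool shift [0.0022 0.0055 0.1077] dr deg [-0.14 -0.04 -0.44]
[316 214  23  25 296] [326.25337838 222.44594595] [ 0.5260947  -0.07271691  0.132     ]
[[0.518, -0.076, 0.132], [0.5246, -0.0634, 0.132], [0.5392, -0.0708, 0.132], [0.5324, -0.0836, 0.132]]
[[ 0.46736353  0.88406237 -0.00224775]
 [ 0.838211   -0.44231292  0.31900093]
 [ 0.28102251 -0.15097349 -0.94775174]] [-0.17646003 -0.52422745  0.18534168]
```

View pics/wrist1.png

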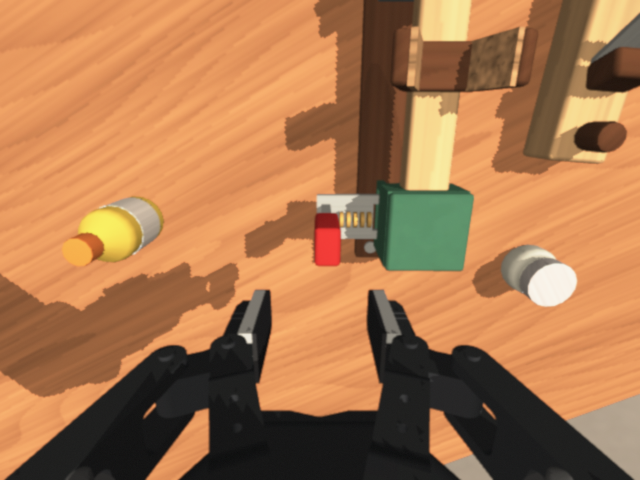

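View pics/ts1.png

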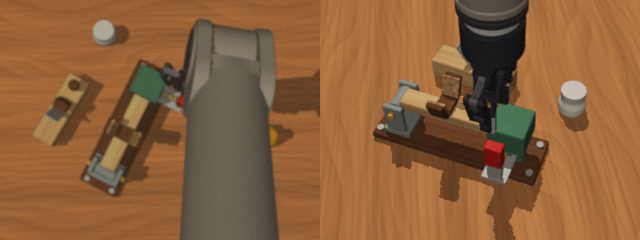

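The wrist image shows the handle's top face at about (327,252). My mask caught its side face at (326,222), so I'll fix that.

```bash
python3 - <<'E'
from plan import *
c=viewer.calibration("wrist");im=cv2.imread("pics/wrist1.png")[:,:,::-1].copy()
for v in range(206,272,4): print(v,im[v,328].tolist(),end=" ")
h=im.astype(int);m=((h[...,0]>60)&(h[...,1]<35)&(h[...,2]<45)).astype(np.uint8)
k,l,s,cc=cv2.connectedComponentsWithStats(m)
for i in range(1,k):
    if s[i,4]>50:print(s[i],cc[i])
for p in((315,240),(340,240),(340,266),(316,266),(328,253)):print(p,onz(c,p,.132).round(4))
# roof corners
for p in((390,219),(469,217),(465,271),(382,269)):print(p,onz(c,p,.102).round(4))
cv2.imwrite("pics/w1c.png",cv2.resize(im[160:300,280:500],None,fx=3.5,fy=3.5,interpolation=cv2.INTER_CUBIC)[:,:,::-1])
E
```

```text
206 [113, 110, 100] 210 [112, 108, 99] 214 [126, 29, 27] 218 [129, 29, 27] 222 [132, 30, 27] 226 [137, 32, 29] 230 [237, 57, 52] 234 [243, 61, 56] 238 [243, 60, 56] 242 [243, 60, 56] 246 [243, 60, 56] 250 [243, 60, 56] 254 [242, 60, 56] 258 [242, 60, 56] 262 [241, 59, 55] 266 [223, 122, 79] 270 [241, 164, 103] [316 214  22  15 279] [325.95340502 220.53046595]
(315, 240) [ 0.5364 -0.0811  0.132 ]
(340, 240) [ 0.5442 -0.0663  0.132 ]
(340, 266) [ 0.5611 -0.0747  0.132 ]
(316, 266) [ 0.5535 -0.0893  0.132 ]
(328, 253) [ 0.5488 -0.0777  0.132 ]
(390, 219) [ 0.5568 -0.0288  0.102 ]
(469, 217) [0.5827 0.0242 0.102 ]
(465, 271) [0.6233 0.0066 0.102 ]
(382, 269) [ 0.5914 -0.0508  0.102 ]
```

View pics/w1c.png

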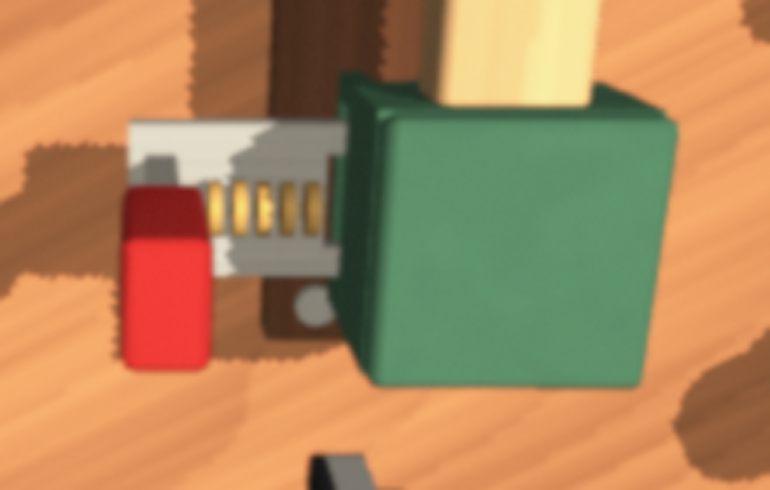

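```bash
python3 - <<'E'
from plan import *
c=viewer.calibration("wrist")
ex=np.array([np.cos(yaw),np.sin(yaw)]);ey=np.array([-ex[1],ex[0]])
H=[onz(c,p,.132)[:2] for p in((315,228),(340,228),(340,265.7),(315,265.7))]
G=[onz(c,p,.102)[:2] for p in((391,194),(473.5,194.5),(463,270),(388,270))]
for Q in(H,G):
    d=Q[2]+Q[3]-Q[0]-Q[1];print("cen",np.mean(Q,0).round(4),[np.linalg.norm(Q[i]-Q[(i+1)%4]).round(4) for i in range(4)],"yaw",np.arctan2(d[1],d[0]))
h,g=np.mean(H,0),np.mean(G,0);print("handle-roof in mount",(h-g)@ex,(h-g)@ey)
to([*h,.092])
E
```

```text
cen [ 0.5449 -0.076 ] [np.float64(0.0165), np.float64(0.0271), np.float64(0.0172), np.float64(0.0271)] yaw -0.47155606888452184
cen [ 0.581  -0.0073] [np.float64(0.0603), np.float64(0.0603), np.float64(0.0591), np.float64(0.0607)] yaw -0.45944654943508534
handle-roof in mount -0.0004219580703407945 -0.07764432770592637
clock 2.25 pos [ 0.5447 -0.0831  0.2018] q [-0.29  0.32  0.4   1.91 -0.15  0.94  1.28] F [ 0.5 -0.5  0. ] w 0.0453
tool shift [0.0033 0.0063 0.1098] dr deg [ 0.06  0.12 -0.07]
```

```bash
python3 - <<'E'
from plan import *
c=viewer.calibration("wrist")
print(-c["R"].T@c["t"])
c["R"]=np.array([[0.46736353,0.88406237,-0.00224775],[0.838211,-0.44231292,0.31900093],[0.28102251,-0.15097349,-0.94775174]]);c["t"]=np.array([-0.17646003,-0.52422745,0.18534168])
print(-c["R"].T@c["t"])
print(np.mean([onz(c,p,.132)[:2] for p in((315,228),(340,228),(340,265.7),(315,265.7))],0))
print(np.mean([onz(c,p,.102)[:2] for p in((391,194),(473.5,194.5),(463,270),(388,270))],0))
for i in range(3):
    to([.543,-.0805,.092]); viewer.grab_frame("wrist")
E
```

```text
[ 0.47107287 -0.04455561  0.34440189]
[ 0.46979901 -0.04788922  0.34249031]
[ 0.54174283 -0.07991239]
[ 0.57777478 -0.01215474]
clock 2.25 pos [ 0.5447 -0.0831  0.2018] q [-0.29  0.32  0.4   1.91 -0.15  0.94  1.28] F [ 0.5 -0.5  0. ] w 0.0453
tool shift [0.0029 0.0014 0.1098] dr deg [ 0.06  0.12 -0.07]
clock 2.3 pos [ 0.5449 -0.0826  0.202 ] q [-0.29  0.32  0.4   1.91 -0.15  0.94  1.28] F [-0.4  0.  -0.8] w 0.045
tool shift [0.0029 0.0009 0.11  ] dr deg [ 0.08  0.15 -0.01]
clock 2.35 pos [ 0.5449 -0.0825  0.2021] q [-0.29  0.32  0.4   1.91 -0.15  0.94  1.28] F [0.5 0.2 0.8] w 0.0452
tool shift [0.0029 0.0008 0.1101] dr deg [0.09 0.15 0.  ]
```

drive_tool(commands=[{"linear": [0.0035, 0.001, 0.03], "dr": [0, 0, 0], "jaw": 0.49}, {"linear": [0, 0, 0.025], "dr": [0, 0, 0], "jaw": 0.49}, {"linear": [0, 0, 0], "dr": [0, 0, 0], "jaw": 0.49}])

```text
clock: 2.78
tcp_pos: [0.5442, -0.0765, 0.1479]
orientation: [0.733, 3.048, 0.005]
contact_force: [-0.3, 0.7, 0.3]
grip_width: 0.0435
```

```bash
python3 - <<'E'
from plan import *
to([.5425,-.0803,.092])
im=viewer.grab_frame("wrist");cv2.imwrite("pics/w2.png",im[:,:,::-1])
to([.5425,-.0803,.092])
E
```

```text
clock 2.775 pos [ 0.5442 -0.0765  0.1479] q [-0.27  0.38  0.37  1.96 -0.19  0.82  1.31] F [-0.3  0.7  0.3] w 0.0435
tool shift [ 0.0001 -0.0045  0.0559] dr deg [0.27 0.33 0.35]
clock 2.825 pos [ 0.545  -0.0765  0.149 ] q [-0.27  0.38  0.37  1.96 -0.19  0.82  1.31] F [ 0.2  0.9 -0.1] w 0.0436
tool shift [ 0.001  -0.0048  0.0569] dr deg [0.33 0.43 0.34]
```

View pics/w2.png

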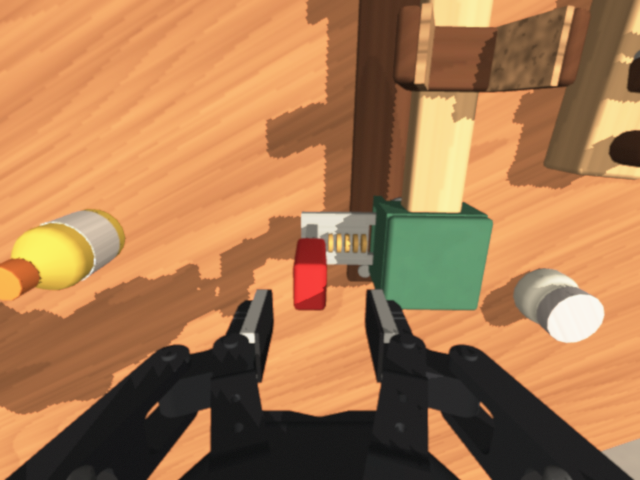

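The wrist view has the handle at column 311 and the mid-fingers at 319, so the tool is about 4.5 mm too far toward the housing. That agrees with the computed -4.7 mm.

drive_tool(commands=[{"linear": [0, -0.0045, 0], "dr": [0.3, 0.3, 0.3], "jaw": 0.49}, {"linear": [0, 0, 0], "dr": [0, 0, 0], "jaw": 0.49}])

```text
clock: 3.08
tcp_pos: [0.5443, -0.0806, 0.1512]
orientation: [0.741, 3.048, 0.001]
contact_force: [0.3, -0.4, 0.7]
grip_width: 0.0433
```

```bash
python3 - <<'E'
from plan import *
to([.5425,-.0803,.092])
E
```

```text
clock 3.075 pos [ 0.5443 -0.0806  0.1512] q [-0.27  0.38  0.38  1.96 -0.19  0.83  1.3 ] F [ 0.3 -0.4  0.7] w 0.0433
tool shift [ 0.002  -0.0007  0.0592] dr deg [0.1  0.28 0.06]
```

drive_tool(commands=[{"linear": [0.002, -0.001, 0.025], "dr": [0, 0, 0], "jaw": 0.49}, {"linear": [0, 0, 0.018], "dr": [0, 0, 0], "jaw": 0.49}, {"linear": [0, -0.001, 0.012], "dr": [0, 0, 0], "jaw": 0.49}, {"linear": [0, 0, 0], "dr": [0, 0, 0], "jaw": 0.49}])

```text
clock: 3.58
tcp_pos: [0.5445, -0.0818, 0.098]
orientation: [0.74, 3.042, 0.004]
contact_force: [1.0, -0.0, -0.3]
grip_width: 0.0433
```

```bash
python3 - <<'E'
from plan import *
to([.5425,-.0803,.092])
im=viewer.grab_frame("wrist");cv2.imwrite("pics/w3.png",im[:,:,::-1])
to([.5425,-.0803,.092])
E
```

```text
clock 3.575 pos [ 0.5445 -0.0818  0.098 ] q [-0.24  0.46  0.35  2.   -0.23  0.72  1.34] F [ 1.  -0.  -0.3] w 0.0433
tool shift [0.0026 0.0004 0.0059] dr deg [0.29 0.59 0.04]
clock 3.625 pos [ 0.545  -0.0819  0.0985] q [-0.24  0.46  0.35  2.   -0.23  0.72  1.34] F [ 0.3 -1.3  0.6] w 0.0434
tool shift [0.003  0.0002 0.0064] dr deg [0.32 0.65 0.04]
```

View pics/w3.png

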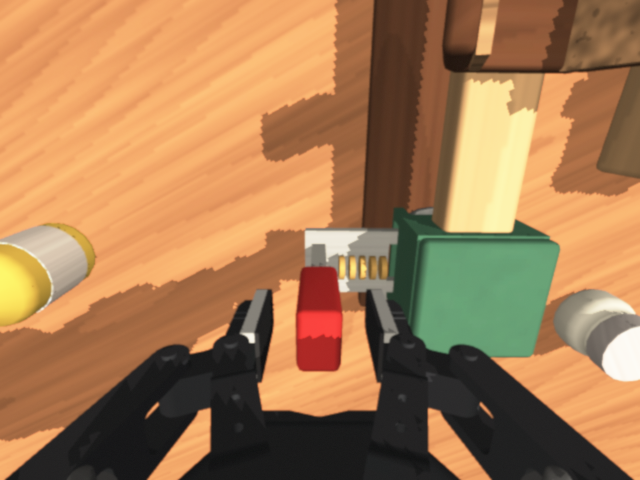

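The handle (column 320) is centred between the fingers (319). I'll make the last small correction and close.

drive_tool(commands=[{"linear": [0.003, 0, 0.005], "dr": [0.3, 0.5, 0], "jaw": 0.49}, {"linear": [0, 0, 0], "dr": [0, 0, 0], "jaw": 0.8}, {"linear": [0, 0, 0], "dr": [0, 0, 0], "jaw": 1}, {"linear": [0, 0, 0], "dr": [0, 0, 0], "jaw": 1}, {"linear": [0, 0, 0], "dr": [0, 0, 0], "jaw": 1}], force=60)

```text
clock: 4.25
tcp_pos: [0.543, -0.0813, 0.0948]
orientation: [0.745, 3.048, -0.0]
contact_force: [0.3, -0.3, -1.4]
grip_width: 0.0175
```

```bash
python3 - <<'E'
from plan import *
im=viewer.grab_frame("wrist");cv2.imwrite("pics/w4.png",im[:,:,::-1])
to([.5425,-.0803,.092])
E
```

```text
clock 4.3 pos [ 0.543  -0.0813  0.0948] q [-0.24  0.46  0.35  2.   -0.23  0.72  1.34] F [-0.7 -0.6  0.1] w 0.0174
tool shift [0.0009 0.0007 0.0028] dr deg [ 0.04  0.24 -0.09]
```

View pics/w4.png

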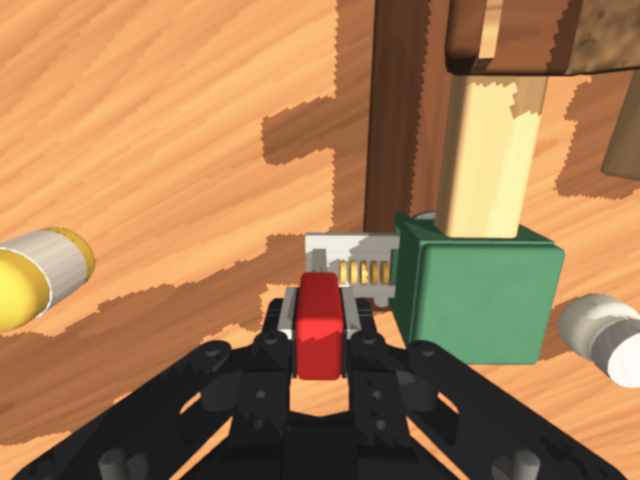

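The handle is gripped (17.5 mm opening). Now I'll pull it sideways.

drive_tool(commands=[{"linear": [0, -0.006, 0], "dr": [0, 0, 0], "jaw": 1}, {"linear": [0, -0.006, 0], "dr": [0, 0, 0], "jaw": 1}, {"linear": [0, -0.006, 0], "dr": [0, 0, 0], "jaw": 1}, {"linear": [0, -0.006, 0], "dr": [0, 0, 0], "jaw": 1}, {"linear": [0, 0, 0], "dr": [0, 0, 0], "jaw": 1}])

```text
clock: 4.92
tcp_pos: [0.5332, -0.0999, 0.0947]
orientation: [0.741, 3.047, 0.007]
contact_force: [4.0, 3.5, -3.3]
grip_width: 0.017
```

```bash
python3 - <<'E'
from plan import *
to([.5297,-.1071,.0948])
E
```

```text
clock 4.925 pos [ 0.5332 -0.0999  0.0947] q [-0.2   0.45  0.35  2.01 -0.24  0.71  1.39] F [ 4.   3.5 -3.3] w 0.017
tool shift [-0.0002 -0.008  -0.0001] dr deg [0.32 0.28 0.06]
```

drive_tool(commands=[{"linear": [0, -0.005, 0], "dr": [0.3, 0.2, 0], "jaw": 1}, {"linear": [0, -0.004, 0], "dr": [0, 0, 0], "jaw": 1}, {"linear": [0, -0.001, 0], "dr": [0, 0, 0], "jaw": 1}])

```text
clock: 5.3
tcp_pos: [0.5298, -0.1062, 0.0947]
orientation: [0.739, 3.051, 0.005]
contact_force: [4.1, 5.2, -4.0]
grip_width: 0.0175
```

```bash
python3 - <<'E'
from plan import *
im=viewer.grab_frame("wrist");cv2.imwrite("pics/w5.png",im[:,:,::-1])
to([.5297,-.1071,.0948])
E
```

```text
clock 5.35 pos [ 0.5298 -0.1062  0.0947] q [-0.19  0.45  0.35  2.02 -0.23  0.71  1.4 ] F [ 2.6  5.3 -2.9] w 0.0177
tool shift [-0.0003 -0.0009 -0.0001] dr deg [0.23 0.1  0.14]
```

View pics/w5.png

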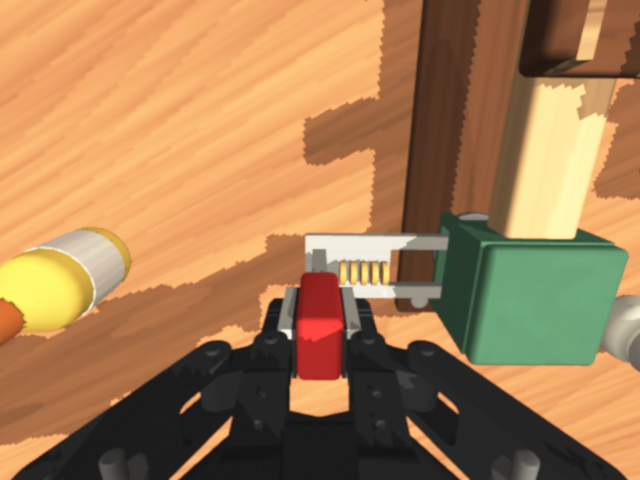

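The wrist view shows the latch drawn out about 28 mm, still gripped without slip. I'll pull gently to the stop.

drive_tool(commands=[{"linear": [0, -0.003, 0], "dr": [0.2, 0, 0], "jaw": 1}, {"linear": [0, -0.003, 0], "dr": [0, 0, 0], "jaw": 1}])

```text
clock: 5.6
tcp_pos: [0.5289, -0.108, 0.0947]
orientation: [0.737, 3.05, 0.006]
contact_force: [6.3, 10.9, -5.9]
grip_width: 0.017
```

```bash
cat > arc.py <<'E'
from plan import *
import sys
ex=np.array([np.cos(yaw),np.sin(yaw),0]);ey=np.array([-ex[1],ex[0],0]);ez=np.array([0,0,1.])
ball=np.array([.579,-.0135,.07]);hinge=ball-.2*ex
p0=np.array([.543,-.0813,.0948])-.0295*ey-hinge
def arc(th):
    T=Ro.from_rotvec(-ey*th);p=hinge+T.apply(p0);to(p,yaw,th)
o=monitor.get_obs();d=o["tcp_pos"]-hinge
r=Ro.from_rotvec(o["orientation"]).as_matrix()[:,2]
print("tilt now deg",np.degrees(np.arctan2(r@ex,-r[2])).round(2),"arc angle from pos",np.degrees(np.arctan2(d[2],d@ex)-np.arctan2(p0[2],p0@ex)).round(2),"radius",round(np.hypot(d[2],d@ex)-np.hypot(p0[2],p0@ex),4),"pull",round(.0295-(d-p0)@ey,4) if 0 else round(-(d-p0)@ey+.0295,4))
arc(np.radians(float(sys.argv[1])))
E
python3 arc.py 0
```

```text
tilt now deg 0.15 arc angle from pos -0.01 radius -0.0003 pull 0.0302
clock 5.6 pos [ 0.5289 -0.108   0.0947] q [-0.19  0.45  0.35  2.02 -0.23  0.71  1.4 ] F [ 6.3 10.9 -5.9] w 0.017
tool shift [-0.0003  0.0007 -0.0001] dr deg [0.28 0.15 0.24]
```

The latch is at the hard stop: 30 mm of travel with the force rising to 13 N. Now I'll lift along the hinge arc.

drive_tool(commands=[{"linear": [0.0016, -0.001, -0.0105], "dr": [0.1, -3, 0.1], "jaw": 1}, {"linear": [0.0016, -0.0015, -0.0105], "dr": [0, -3, 0], "jaw": 1}, {"linear": [0.0016, -0.0015, -0.0105], "dr": [0, -3, 0], "jaw": 1}])

```text
clock: 5.98
tcp_pos: [0.5234, -0.1049, 0.1258]
orientation: [0.7, 2.897, -0.047]
contact_force: [4.9, 7.4, -4.4]
grip_width: 0.0173
```

```bash
python3 arc.py 9
```

```text
tilt now deg 9.38 arc angle from pos 9.06 radius -0.0002 pull 0.03
clock 5.975 pos [ 0.5234 -0.1049  0.1258] q [-0.3   0.33  0.41  2.13 -0.14  0.56  1.29] F [ 4.9  7.4 -4.4] w 0.0173
tool shift [-0.0002  0.0005  0.0002] dr deg [0.44 0.38 0.2 ]
```

drive_tool(commands=[{"linear": [0.0016, -0.001, -0.0105], "dr": [0.2, -2.8, 0.1], "jaw": 1}, {"linear": [0.0016, -0.0015, -0.0105], "dr": [0.2, -2.8, 0.1], "jaw": 1}, {"linear": [0.0016, -0.0015, -0.0105], "dr": [0.1, -2.8, 0], "jaw": 1}])

```text
clock: 6.35
tcp_pos: [0.513, -0.0994, 0.1565]
orientation: [0.665, 2.752, -0.101]
contact_force: [5.1, 5.5, -6.8]
grip_width: 0.0171
```

```bash
python3 arc.py 18
```

```text
tilt now deg 18.14 arc angle from pos 18.46 radius -0.0002 pull 0.0299
clock 6.35 pos [ 0.513  -0.0994  0.1565] q [-0.49  0.21  0.54  2.24  0.07  0.43  1.06] F [ 5.1  5.5 -6.8] w 0.0171
tool shift [-0.0004  0.0004  0.0016] dr deg [0.26 0.14 0.18]
```

drive_tool(commands=[{"linear": [0.0016, -0.001, -0.0105], "dr": [0.1, -3, 0.1], "jaw": 1}, {"linear": [0.0016, -0.0015, -0.0105], "dr": [0.2, -3, 0.1], "jaw": 1}, {"linear": [0.0014, -0.0015, -0.009], "dr": [0.1, -2.6, 0], "jaw": 1}])

```text
clock: 6.72
tcp_pos: [0.4993, -0.0921, 0.1837]
orientation: [0.627, 2.602, -0.147]
contact_force: [5.7, 4.0, -5.9]
grip_width: 0.0173
```

```bash
python3 arc.py 29
```

```text
tilt now deg 27.15 arc angle from pos 27.42 radius -0.0001 pull 0.0297
clock 6.725 pos [ 0.4993 -0.0921  0.1837] q [-0.8   0.08  0.75  2.36  0.54  0.35  0.56] F [ 5.7  4.  -5.9] w 0.0173
tool shift [ 0.0007  0.0002 -0.0055] dr deg [ 0.31 -1.85  0.2 ]
```

drive_tool(commands=[{"linear": [0.0008, -0.001, -0.006], "dr": [0.2, -1.7, 0.1], "jaw": 1}, {"linear": [0, -0.001, 0], "dr": [0, 0, 0], "jaw": 1}, {"linear": [0, -0.001, 0], "dr": [0, 0, 0], "jaw": 1}, {"linear": [0, -0.001, 0], "dr": [0, 0, 0], "jaw": 1}])

```text
clock: 7.22
tcp_pos: [0.4956, -0.0901, 0.1897]
orientation: [0.613, 2.57, -0.15]
contact_force: [6.1, 8.3, -7.5]
grip_width: 0.0172
```

```bash
python3 arc.py 29; python3 - <<'E'
from h import *
a=[]
for n in("side","wrist"):
    im=viewer.grab_frame(n);cv2.imwrite(f"pics/{n}6.png",im[:,:,::-1])
im=cv2.imread("pics/side6.png")[180:480,150:450];cv2.imwrite("pics/side6c.png",cv2.resize(im,None,fx=2,fy=2))
im=viewer.grab_frame("top");cv2.imwrite("pics/top6.png",im[:,:,::-1])
o=monitor.get_obs();print(o["clock"],o["tcp_pos"],abs(o["qvel"]).max())
E
python3 arc.py 29
```

```text
tilt now deg 29.08 arc angle from pos 29.49 radius -0.0 pull 0.0296
clock 7.225 pos [ 0.4956 -0.0901  0.1897] q [-0.86  0.04  0.78  2.39  0.69  0.36  0.41] F [ 6.1  8.3 -7.5] w 0.0172
tool shift [-0.0002  0.0001  0.0017] dr deg [0.65 0.09 0.4 ]
7.375 [ 0.49563113 -0.0901127   0.18963774] 0.0017417208015381106
tilt now deg 29.08 arc angle from pos 29.48 radius -0.0 pull 0.0296
clock 7.375 pos [ 0.4956 -0.0901  0.1896] q [-0.86  0.04  0.78  2.39  0.69  0.36  0.41] F [ 5.1  7.6 -8.3] w 0.0174
tool shift [-0.0002  0.0001  0.0017] dr deg [0.64 0.09 0.4 ]
```

View pics/side6c.png

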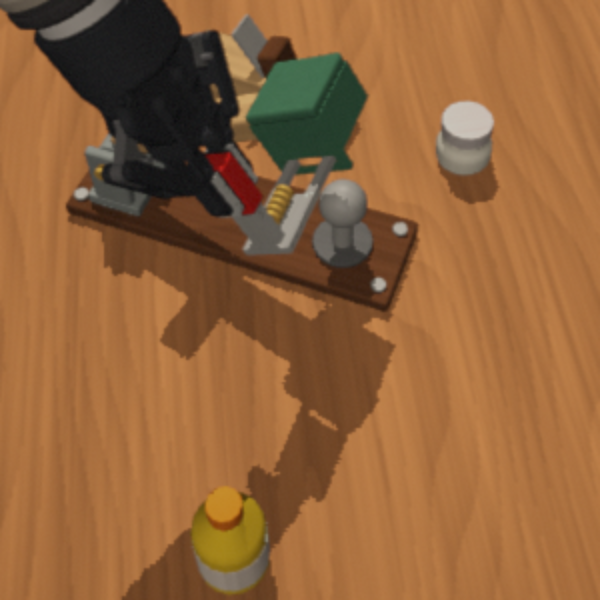

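View pics/wrist6.png

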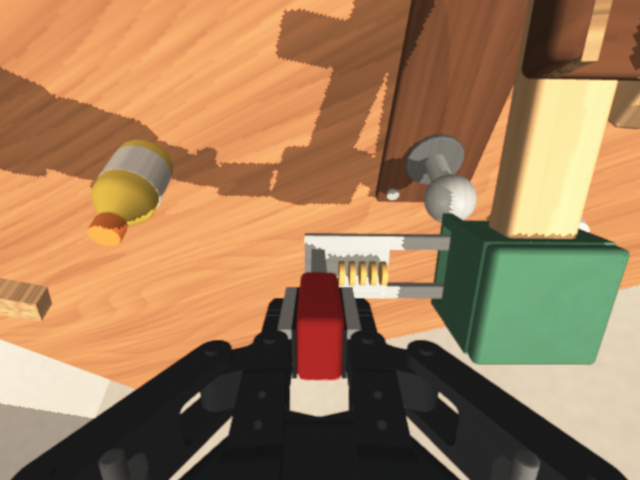

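View pics/top6.png

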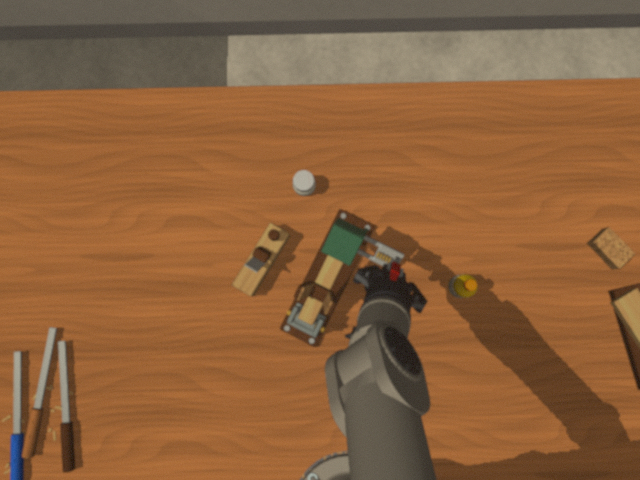

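The side view shows the ball bare at about (343,203) in the crop, with the housing and latch raised clear of it. In the top view the jar (304,183), plane (262,262) and bottle (466,286) haven't moved. The arm is at about 29.3°, which puts the socket about 98 mm above the ball, and joint speeds are under 0.002 rad/s.

```bash
python3 -c "
from bench import job;print(job.hand_in())"
```

```text
the job is handed in; nothing more can be done
None
```

I pulled the latch to its hard stop with the arm still down, then lifted the arm off the ball. I handed the job in at about 7.4 s with the gripper still holding the arm up. The hand-in reports no verdict, so these are my own last checks:

- **Latch:** it was about 30 mm out at the stop, where the wrist force rose to about 13 N. It read 29.6 mm in the final hold, with no sign of slipping in the grip.
- **Height:** the arm is raised about 29°, which puts the socket about 98 mm above the ball's centre. I estimate 35 mm of clear air over the ball, allowing for the tilted lower edge. Both figures come from the gripper's pose and the sizes given. The side picture shows the ball bare.
- **Hold:** the grip is set to 60 N, joint speeds are below 0.002 rad/s, and there is about 12 N at the wrist.
- **Jar, plane and bottle:** all three appear in the same places in the last top picture as in the first, judged by eye.

One check disagreed: a position from the first wrist picture was about 4 mm off the others because the arm was still settling. With the calibration from the moment of the picture, it matched to about 2 mm before I gripped.

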